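# Load the test cartridges into their docks

## Robot

A 6-joint arm with a two-finger parallel gripper is mounted at the origin on the work surface. World frame = base frame: x ahead of the robot, y to its left, z up, the work surface at z = 0. Lengths are in mm, angles in rad, forces in N, time in s.
With the tool pointing down it reaches from about 350 to 975 mm from the base axis. Payload 4.9 kg.
Tool frame: the origin (TCP) lies on the centre line of the jaws, within the pads' length; the fingertips stand 22 mm ahead of it and the grasp point (between the pads) lies 3 mm ahead of it; z points along the fingers, y is the line along which they close (so a half turn about z gives the same grasp; the last joint's range is limited). The gripper opens to 85 mm and grips with 20 to 120 N. Pads are 22 mm wide; open, the fingers measure 114 mm over their backs; the gripper's body (76 mm by 85 mm) begins 54 mm behind the grasp point. The pads swing forward as they close: fully open they stand 13 mm farther back than shut.
Start: joints at [1.205, 0.053, 1.613, -0, 1.476, -0.119], TCP at [152.68, 606.045, 253.304] pointing down, gripper open.
Joint ranges: [-3.01, 3.01], [-1.01, 2.22], [0.06, 2.58], [-1.02, 4.17], [0.09, 2.62], [-3.14, 3.14]. Speed limits (rad/s): [2.57, 2.57, 3.14, 3.14, 3.14, 3.14].

## Interface

Orientations are given as a rotation vector (axis times angle).
In Python, from plant import sense, snapshot, hand_in gives the robot as it stands.
- The arm moves only by the shell command python3 -m pendant 'ROWS' [FORCE]. ROWS is a JSON object whose one key "steps" holds a list of rows, each an object with "slide": the shift along the world's x, y, z in cm, a list of three; "dr": the turn, a rotation vector about the world's x, y, z in degrees, a list of three; "claw": the opening, from 0 (shut) to 1 (fully open). A call has 1 to 20 rows; each row shifts and turns the commanded pose from where the row before left it; what a row does not reach is not made up. A row lasts 1/12 s, in which the tool goes at most 41.7 mm and 7.16 degrees, less where a joint would pass 70% of its speed; a pose out of reach is approached as far as the arm can. A call is refused whole if a number of a shift passes 4.17 or a number of a turn 7.16, either way. A call with a gripper value outside its range is refused whole. The fingers move at their own pace and stop on an object; FORCE is the grip in N (left out, the last holds). Time passes only in rows, so rows that do not move let the fingers close. It gives the time, the measured TCP pose, the force, the opening and the grip force at its end, in the units of the state.
- sense(): the state, without advancing time (a new reading comes with each control period).
- snapshot(name): name is "scene" or "side" or "wrist"; returns a dict with "pixels" (384x512x3 uint8, blue, green, red), "vertical_fov" (degrees; the focal length in pixels is half the picture's height over the tangent of half this angle, whatever the lens; pixels are square), "cx", "cy" (the principal point, pixels), "extrinsics" (4x4, takes a point from camera to world coordinates). Camera axes: x right, y down, z forward; pixel columns grow to the right and rows downward; lengths in mm; the calibration is good to about 2 mm. A picture is of the moment at which its call begins. There is no depth.
- hand_in(): hands the job in; it is judged then, once.
The state is a dict: "time_s": time; "joints": joint angles; "joint_vel": joint speeds; "tau": joint torques, N m; "tcp_pos": TCP position; "orientation": TCP orientation; "contact_force": force on the tool from outside, world axes, zero at the start; "moment": the same for the moment, N m; "opening": finger opening in mm; "grasp_force": force on a finger pad.
Only numpy, scipy, OpenCV 4.12 (cv2) and the standard library are available. Lean on these libraries where they do the work, as an engineer would, in place of code of your own. Each camera call takes 0.05 s, during which the arm holds its last target. There are 200 camera calls.

## Task

Load the analyser docks: pick out the four box-shaped test cartridges from among the round specimen pots and stand each one, lid up, in the dock whose pocket has its shape and size (large, medium and small square, and the oblong one), right down on the pocket floor. Keep the cartridges upright and set them down rather than dropping them, and leave the round pots where they stand.

Things in the scene. Friction and masses are not known exactly. Their poses are not given: they have to be found in the camera images.
- cartridge_large: loose test cartridge, an upright square plastic box, white with a blue foot and a blue flat lid and a small dark code patch; footprint square 56 x 56 mm, 74 mm tall, straight sides that may be gripped anywhere, about 200 g (may vary by a third). Origin: centre of its underside; z up. It stands upright on the bench, turned anyhow.
- cartridge_medium: loose test cartridge, an upright square plastic box, white with a blue foot and a blue flat lid and a small dark code patch; footprint square 44 x 44 mm, 66 mm tall, straight sides that may be gripped anywhere, about 150 g (may vary by a third). Origin: centre of its underside; z up. It stands upright on the bench, turned anyhow.
- cartridge_small: loose test cartridge, an upright square plastic box, white with a blue foot and a blue flat lid and a small dark code patch; footprint square 32 x 32 mm, 56 mm tall, straight sides that may be gripped anywhere, about 100 g (may vary by a third). Origin: centre of its underside; z up. It stands upright on the bench, turned anyhow.
- cartridge_long: loose test cartridge, an upright oblong plastic box, white with a blue foot and a blue flat lid and a small dark code patch; footprint oblong, 60 mm along its own x by 32 mm along its own y, 62 mm tall, straight sides that may be gripped anywhere, about 140 g (may vary by a third). Origin: centre of its underside; z up. It stands upright on the bench, turned anyhow.
- dock_large: dock for the large cartridge, fixed to the bench: a low grey open-topped tray with a black floor; pocket 68 mm along its own x by 68 mm along its own y (6 mm spare on every side of its cartridge), walls 5 mm thick with their top edge 24 mm above the bench, pocket floor 6 mm above the bench. Origin: centre of its underside, on the bench; z up. Turned up to 0.4 rad either way.
- dock_medium: dock for the medium cartridge, fixed to the bench: a low grey open-topped tray with a black floor; pocket 56 mm along its own x by 56 mm along its own y (6 mm spare on every side of its cartridge), walls 5 mm thick with their top edge 24 mm above the bench, pocket floor 6 mm above the bench. Origin: centre of its underside, on the bench; z up. Turned up to 0.4 rad either way.
- dock_small: dock for the small cartridge, fixed to the bench: a low grey open-topped tray with a black floor; pocket 44 mm along its own x by 44 mm along its own y (6 mm spare on every side of its cartridge), walls 5 mm thick with their top edge 24 mm above the bench, pocket floor 6 mm above the bench. Origin: centre of its underside, on the bench; z up. Turned up to 0.4 rad either way.
- dock_long: dock for the long cartridge, fixed to the bench: a low grey open-topped tray with a black floor; pocket 72 mm along its own x by 44 mm along its own y (6 mm spare on every side of its cartridge), walls 5 mm thick with their top edge 24 mm above the bench, pocket floor 6 mm above the bench. Origin: centre of its underside, on the bench; z up. Turned up to 0.4 rad either way.
- pot_a: loose round specimen pot with a blue screw lid, 46 mm across, 56 mm tall, about 90 g; not to be moved. Origin: centre of its underside; z up.
- pot_b: loose round specimen pot with a blue screw lid, 46 mm across, 56 mm tall, about 90 g; not to be moved. Origin: centre of its underside; z up.
There are look-alikes about, which are no part of the job. Leave any yellow look-alike of the cartridge_small alone.

How it is judged:
By the outcome, as a careful person would: the job done as asked, in the order asked, and still so for the second after the job is handed in, with the robot touching nothing.
It also fails if it takes over 93 s, if anything falls off the work surface, if the arm or the gripper's body presses on something with over 40 N, if the wrist force passes 120 N, or if a joint passes its speed limit or range.

## Working session

There is one attempt and no reset: what is moved stays moved. The work goes in short steps, Python scripts to look and compute and a shell command to move; the robot and the scene stay as the last step left them, time stands still between calls to the robot, and variables do not carry over. Pictures are saved under pics/ and viewed, at most 14 in all, crops included, and the job is handed in when it is done.

```bash
mkdir -p pics
cat > h.py <<'E'
import cv2,numpy as np,pickle
from plant import sense,snapshot
def snap(n,tag):
    s=snapshot(n); s['pixels']=np.array(s['pixels'],np.uint8); cv2.imwrite(f'pics/{tag}.png',s['pixels']); pickle.dump(s,open(f'pics/{tag}.pkl','wb')); return s
def load(tag): return pickle.load(open(f'pics/{tag}.pkl','rb'))
def ray(s,uv):
    uv=np.atleast_2d(np.asarray(uv,float)); T=np.array(s['extrinsics']); f=192/np.tan(np.radians(s['vertical_fov'])/2)
    d=np.c_[(uv[:,0]-s['cx'])/f,(uv[:,1]-s['cy'])/f,np.ones(len(uv))]@T[:3,:3].T
    return T[:3,3],d
def onplane(s,uv,z):
    o,d=ray(s,uv); return o+d*((z-o[2])/d[:,2])[:,None]
def proj(s,P):
    T=np.array(s['extrinsics']); f=192/np.tan(np.radians(s['vertical_fov'])/2)
    c=(np.atleast_2d(P)-T[:3,3])@T[:3,:3]; return c[:,:2]/c[:,2:]*f+[s['cx'],s['cy']]
def meet(s1,u1,s2,u2):
    o1,d1=ray(s1,u1);o2,d2=ray(s2,u2);out=[]
    for a,b in zip(d1,d2):
        t=np.linalg.lstsq(np.c_[a,-b],o2-o1,rcond=None)[0]; p=o1+a*t[0];q=o2+b*t[1]; out.append(np.r_[(p+q)/2,np.linalg.norm(p-q)])
    return np.array(out)
E
python3 - <<'E'
from h import *
for n in('scene','side','wrist'):
    s=snap(n,n+'0'); print(n,np.round(s['extrinsics'],3).tolist(),s['vertical_fov'],s['cx'],s['cy'])
print(sense())
cv2.imwrite('pics/both.png',np.vstack([cv2.resize(load(n)['pixels'],(400,300),interpolation=3) for n in('scene0','side0')]))
E
```

```text
scene [[0.087, 0.861, -0.502, 952.617], [0.996, -0.078, 0.039, -30.463], [-0.006, -0.503, -0.864, 786.961], [0.0, 0.0, 0.0, 1.0]] 52.61858948072856 256.3850035309433 190.5029961049698
side [[-0.973, -0.189, 0.132, 354.641], [-0.23, 0.749, -0.621, 613.156], [0.019, -0.635, -0.772, 811.352], [0.0, 0.0, 0.0, 1.0]] 51.55364825800766 248.44405458698603 189.57285105936353
wrist [[0.244, 0.926, 0.287, 79.895], [0.97, -0.233, -0.074, 624.564], [-0.002, 0.296, -0.955, 373.247], [0.0, 0.0, 0.0, 1.0]] 69.32733882592194 255.9078742885824 189.39835040858105
{'time_s': 0.15, 'joints': array([ 1.20498007e+00,  5.32284742e-02,  1.61396033e+00, -1.78296039e-06,
        1.47599791e+00, -1.18990251e-01]), 'joint_vel': array([ 4.16659445e-04, -1.92881327e-03, -3.91622440e-03, -3.02651860e-05,
        4.56783726e-05, -2.16645979e-05]), 'tau': array([ 2.76150831e-04, -3.94241846e+01, -3.70722485e+01, -1.44415949e-04,
        4.59527801e-03,  2.69915418e-06]), 'tcp_pos': array([152.53914247, 605.64278989, 252.34189637]), 'orientation': array([-3.86682669e-01, -3.11731965e+00,  2.43111169e-03]), 'contact_force': array([-0.22506079,  0.48013088,  0.13657264]), 'moment': array([0.01808844, 0.01637525, 0.03468223]), 'grasp_force': 0.0, 'opening': 85.37320397724255}
```

View pics/scene0.png

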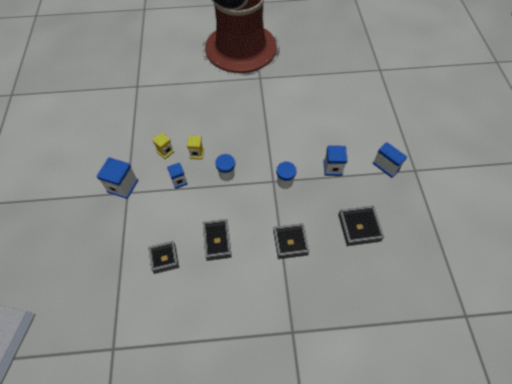

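View pics/side0.png

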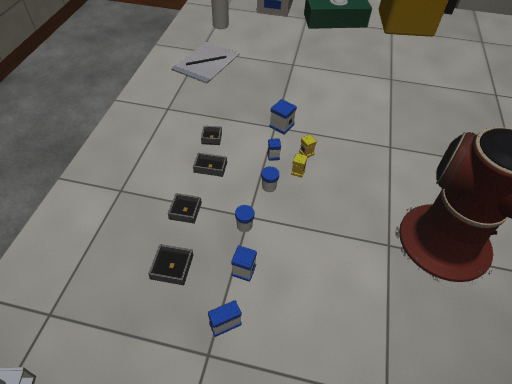

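The scene view shows, by pixel:
- **Cartridges:** large (117,171), small (178,173), medium (336,158), long (391,157).
- **Look-alikes:** round pots at (226,162) and (286,171), which could be taken for the small or medium cartridge; yellow boxes at (163,144) and (195,145), which could be taken for the small one.
- **Docks:** small (164,257), long (217,240), medium (291,241), large (360,226).

I choose the blue-lidded square boxes. I'll check that choice in a crop and measure the lids.

Run:
```python
from h import *
a=load('scene0');b=load('side0')
c=cv2.resize(a['pixels'][125:275,90:415],None,fx=2.4,fy=2.4,interpolation=cv2.INTER_CUBIC)[:,:780]
cv2.imwrite('pics/crop.png',c)
for n,s,uv in(('scene',a,[(117,171),(178,173),(226,162),(286,171),(336,158),(391,157)]),('side',b,[(284,116),(274,150),(270,177),(244,217),(244,264),(225,319)])):
    h=cv2.cvtColor(s['pixels'],cv2.COLOR_BGR2HSV)
    m=cv2.inRange(h,(105,150,60),(130,255,255))
    print(n); k,l,st,ce=cv2.connectedComponentsWithStats(m)
    for i in range(1,k):
        if st[i,4]>15:
            v=h[...,2][l==i]; print(np.round(ce[i],1),st[i],np.percentile(v,[5,20,40,60,80,95]).round())
```

```text
scene
[392.1 154. ] [379 143  27  23 310] [ 71. 122. 152. 156. 158. 159.]
[336.3 154.3] [327 146  20  17 301] [ 76. 140. 157. 158. 159. 160.]
[224.7 162.9] [216 155  18  17 254] [ 85. 153. 158. 159. 160. 161.]
[113.5 171. ] [ 98 158  32  27 544] [ 87. 147. 156. 158. 159. 159.]
[285.9 170.7] [277 162  19  18 263] [ 83. 152. 159. 160. 160. 161.]
[382.8 169.2] [374 162  18  15  32] [ 90.  94. 105. 111. 116. 122.]
[175.2 170.5] [168 164  15  15 154] [ 83. 141. 156. 158. 159. 160.]
[333.  173.9] [325 173  17   2  17] [ 99. 100. 103. 106. 108. 113.]
[131.1 189. ] [125 180  12  18  22] [104. 107. 112. 117. 120. 127.]
side
[272.2   3.9] [264   0  17   9 115] [60. 60. 61. 62. 63. 65.]
[283.  107.9] [271  99  25  18 260] [ 67. 123. 143. 144. 145. 147.]
[279.9 128.2] [270 123  24  10  40] [ 64.  68.  86. 105. 129. 139.]
[274.3 143.8] [269 139  12  11 117] [ 67.  76. 133. 144. 146. 147.]
[274.1 158.3] [269 157  11   3  23] [ 67.  69.  77.  89. 109. 135.]
[269.9 173.9] [262 167  17  16 210] [ 68. 132. 145. 145. 146. 147.]
[244.3 213.3] [235 205  19  18 260] [ 69. 143. 145. 146. 146. 148.]
[243.5 257.3] [232 246  24  24 386] [ 71. 129. 144. 146. 146. 147.]
[240.5 276.7] [232 273  19   8  42] [ 67.  73.  89. 121. 132. 141.]
[224.  313.5] [208 301  33  26 511] [ 71. 130. 144. 146. 147. 148.]
[227.5 329.3] [214 322  27  14  53] [ 69.  73.  81. 121. 135. 142.]
```

View pics/crop.png

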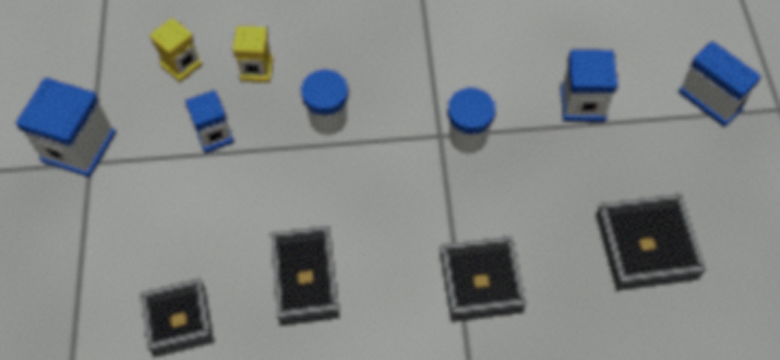

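The crop confirms the choice. The four blue-lidded boxes have square or oblong lids and code patches, the pots are round, and the two yellow boxes are to be left alone.

```bash
cat > m1.py <<'E'
from h import *
a=load('scene0');b=load('side0')
def lid(s,uv,v):
    h=cv2.cvtColor(s['pixels'],cv2.COLOR_BGR2HSV); m=cv2.inRange(h,(105,150,v),(130,255,255))
    k,l,st,ce=cv2.connectedComponentsWithStats(m)
    i=min([i for i in range(1,k) if st[i,4]>60],key=lambda i:np.hypot(*(ce[i]-uv)))
    return cv2.findContours((l==i).astype(np.uint8),0,cv2.CHAIN_APPROX_NONE)[0][0][:,0,:],ce[i]
H=dict(large=74,small=56,medium=66,long=62,pot1=56,pot2=56)
A=dict(large=(113,171),small=(175,170),medium=(336,154),long=(392,154),pot1=(225,163),pot2=(286,171))
B=dict(large=(283,108),small=(274,144),medium=(243,257),long=(224,313),pot1=(270,174),pot2=(244,213))
for n in H:
    ca,pa=lid(a,A[n],132);cb,pb=lid(b,B[n],122)
    p=meet(a,pa,b,pb)[0]
    r=[cv2.minAreaRect(onplane(s,c,H[n])[:,:2].astype(np.float32)) for s,c in((a,ca),(b,cb))]
    print(n,'3d',p.round(1),'scene',np.round(r[0][0],1),np.round(r[0][1],1),round(r[0][2],1),'side',np.round(r[1][0],1),np.round(r[1][1],1),round(r[1][2],1))
for n,ua,ub in(('dsmall',(164,257),(211,136)),('dlong',(217,240),(210,166)),('dmed',(291,241),(185,210)),('dlarge',(360,226),(172,266))):
    o=[]
    for s,u in((a,ua),(b,ub)):
        h=cv2.cvtColor(s['pixels'],cv2.COLOR_BGR2HSV); m=cv2.inRange(h,(8,90,70),(35,255,255))
        k,l,st,ce=cv2.connectedComponentsWithStats(m)
        i=min(range(1,k),key=lambda i:np.hypot(*(ce[i]-u))); o.append(ce[i])
    print(n,'label 3d',meet(a,o[0],b,o[1])[0].round(1),onplane(a,o[0],6).round(1),onplane(b,o[1],6).round(1))
E
python3 m1.py
```

```text
large 3d [ 455.1 -310.1   70.9    2. ] scene [ 457.7 -308. ] [51.6 51.6] 66.0 side [ 454.4 -308.4] [52.1 52.2] 67.3
small 3d [ 454.6 -176.6   53.3    1.3] scene [ 456.8 -175.7] [27.8 27.9] 17.6 side [ 453.4 -174.2] [29.6 27.4] 14.5
medium 3d [4.503e+02 1.930e+02 6.260e+01 2.000e-01] scene [452. 192.] [39.7 39. ] 84.8 side [449.8 194.4] [41.7 41.2] 84.0
long 3d [458.5 322.3  59.4   0.9] scene [460.7 321.2] [55.6 26.9] 38.5 side [457.4 322.4] [57.7 29.6] 38.2
pot1 3d [444.2 -63.6  53.7   1.6] scene [446.7 -63.2] [39.2 38.5] 84.8 side [443.1 -61.8] [41.5 41.1] 14.2
pot2 3d [478.2  73.5  53.7   1.4] scene [479.6  73.5] [40.5 40.3] 84.8 side [478.3  73.9] [42.4 40.7] 14.1
dsmall label 3d [ 645.6 -204.5    7.4    1.6] [[ 645.8 -204.2    6. ]] [[ 645.7 -206.7    6. ]]
dlong label 3d [ 6.152e+02 -9.160e+01  6.500e+00  5.000e-01] [[615.2 -91.5   6. ]] [[615.3 -92.3   6. ]]
dmed label 3d [6.33e+02 6.58e+01 6.40e+00 6.00e-01] [[633.   66.1   6. ]] [[632.9  65.3   6. ]]
dlarge label 3d [6.107e+02 2.226e+02 6.100e+00 5.000e-01] [[610.5 222.5   6. ]] [[610.9 222.7   6. ]]
```

The lids agree in both views and give the right heights to within 3 mm. The dock labels come out at z≈6, as they should. Next I'll move toward the docks for a wrist look.

```bash
python3 -m pendant '{"steps":[{"slide":[2.7,-3.0,0.5],"dr":[0,0,1],"claw":1},{"slide":[2.7,-3.0,0.5],"dr":[0,0,1],"claw":1},{"slide":[2.7,-3.0,0.5],"dr":[0,0,1],"claw":1},{"slide":[2.7,-3.0,0.5],"dr":[0,0,1],"claw":1},{"slide":[2.7,-3.0,0.5],"dr":[0,0,1],"claw":1},{"slide":[2.7,-3.0,0.5],"dr":[0,0,1],"claw":1},{"slide":[2.7,-3.0,0.5],"dr":[0,0,1],"claw":1},{"slide":[2.7,-3.0,0.5],"dr":[0,0,1],"claw":1},{"slide":[2.7,-3.0,0.5],"dr":[0,0,1],"claw":1},{"slide":[2.7,-3.0,0.5],"dr":[0,0,1],"claw":1},{"slide":[2.7,-3.0,0.5],"dr":[0,0,1],"claw":1},{"slide":[2.7,-3.0,0.5],"dr":[0,0,1],"claw":1},{"slide":[0,0,0],"dr":[0,0,0],"claw":1},{"slide":[0,0,0],"dr":[0,0,0],"claw":1}]}' 60
python3 -c "
from h import *
snap('wrist','w1')"
```

```text
time_s: 1.32
tcp_pos: [477.7, 244.5, 313.2]
orientation: [-0.065, -3.14, -0.0]
contact_force: [0.4, 0.5, -0.2]
opening: 85.5
grasp_force: 0.0
```

```bash
python3 -m pendant '{"steps":[{"slide":[0,-4.0,0],"dr":[0,0,0],"claw":1},{"slide":[0,-4.0,0],"dr":[0,0,0],"claw":1},{"slide":[0,-4.0,0],"dr":[0,0,0],"claw":1},{"slide":[0,-4.0,0],"dr":[0,0,0],"claw":1},{"slide":[0,-4.0,0],"dr":[0,0,0],"claw":1},{"slide":[0,-4.0,0],"dr":[0,0,0],"claw":1},{"slide":[0,-4.0,0],"dr":[0,0,0],"claw":1},{"slide":[0,-4.0,0],"dr":[0,0,0],"claw":1},{"slide":[0,-4.0,0],"dr":[0,0,0],"claw":1},{"slide":[0,-4.0,0],"dr":[0,0,0],"claw":1},{"slide":[0,0,0],"dr":[0,0,0],"claw":1},{"slide":[0,0,0],"dr":[0,0,0],"claw":1}]}'
python3 -c "
from h import *
snap('wrist','w2')
a=load('w1')['pixels'];b=load('w2')['pixels']
cv2.imwrite('pics/w12.png',cv2.resize(np.vstack([a,b]),(400,600)))"
```

```text
time_s: 2.37
tcp_pos: [476.5, -154.0, 312.6]
orientation: [-0.061, -3.14, -0.002]
contact_force: [-0.0, 0.0, 0.2]
opening: 85.6
grasp_force: 0.0
```

View pics/w12.png

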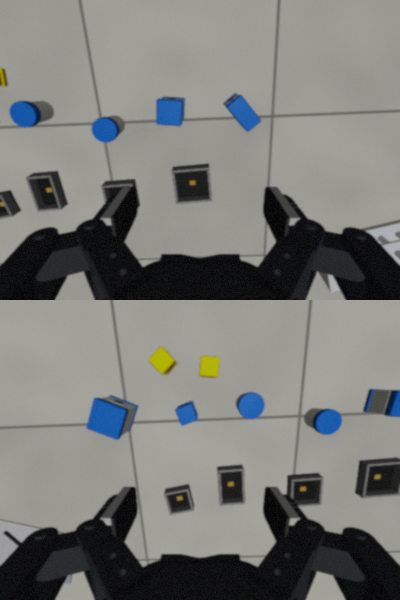

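w1 shows medium (170,110), long (242,112) and dock_large (192,183) in the upper half. w2 shows large (108,417), small (187,412), dock_small (179,498), dock_long (231,484) and dock_medium (304,489). Next I'll measure poses and yaws from these.

```bash
cat > m2.py <<'E'
from h import *
W={1:load('w1'),2:load('w2')}
H=dict(large=74,small=56,medium=66,long=62)
P=dict(large=(456,-308),small=(455,-175),medium=(451,193),long=(459,322))
V=dict(large=2,small=2,medium=1,long=1)
for n in H:
    s=W[V[n]]; h=cv2.cvtColor(s['pixels'],cv2.COLOR_BGR2HSV); m=cv2.inRange(h,(105,150,120),(130,255,255))
    u=proj(s,[*P[n],H[n]])[0]; k,l,st,ce=cv2.connectedComponentsWithStats(m)
    i=min([i for i in range(1,k) if st[i,4]>60],key=lambda i:np.hypot(*(ce[i]-u)))
    c=cv2.findContours((l==i).astype(np.uint8),0,cv2.CHAIN_APPROX_NONE)[0][0][:,0,:]
    r=cv2.minAreaRect(onplane(s,c,H[n])[:,:2].astype(np.float32))
    print(n,[np.round(x,1) for x in r], 'centroid',onplane(s,ce[i],H[n])[0].round(1))
D=dict(small=(645.6,-205),long=(615.2,-91.8),medium=(633,65.8),large=(610.7,222.6))
S=load('scene0')
for n in D:
  for tag,s in(('scene',S),('wrist',W[1 if n=='large' else 2])):
    u=proj(s,[*D[n],6])[0]; x,y=np.round(u).astype(int)
    g=cv2.cvtColor(s['pixels'],cv2.COLOR_BGR2GRAY); h=cv2.cvtColor(s['pixels'],cv2.COLOR_BGR2HSV)
    lab=cv2.inRange(h,(8,90,70),(35,255,255)); m=((g<60)|(lab>0)).astype(np.uint8); m=cv2.morphologyEx(m,cv2.MORPH_CLOSE,np.ones((3,3)))
    k,l=cv2.connectedComponents(m); c=cv2.findContours((l==l[y,x]).astype(np.uint8),0,cv2.CHAIN_APPROX_NONE)[0][0][:,0,:]
    k,l2,st,ce=cv2.connectedComponentsWithStats(lab); i=min(range(1,k),key=lambda i:np.hypot(*(ce[i]-u)))
    print(n,tag,'label z6',onplane(s,ce[i],6)[0][:2].round(1),end=' ')
    for z in(6,24): print(z,[np.round(x,1) for x in cv2.minAreaRect(onplane(s,c,z)[:,:2].astype(np.float32))],end=' ')
    print()
E
python3 m2.py
```

```text
large [array([ 455.9, -308.7]), array([53.7, 53.7]), np.float64(65.7)] centroid [ 455.3 -308.6   74. ]
small [array([ 455. , -175.8]), array([30.1, 30.9]), np.float64(16.8)] centroid [ 454.8 -175.7   56. ]
medium [array([451.3, 194.4]), array([41.9, 42. ]), np.float64(84.3)] centroid [450.7 193.9  66. ]
long [array([459.4, 320.2]), array([57.4, 29.9]), np.float64(38.4)] centroid [458.6 320.1  62. ]
small scene label z6 [ 645.8 -204.2] 6 [array([ 639.6, -208.5]), array([42. , 42.6]), np.float64(9.9)] 24 [array([ 646.9, -204.4]), array([41.1, 41.6]), np.float64(9.9)] 
small wrist label z6 [ 648.3 -205.8] 6 [array([ 658., -208.]), array([42.8, 42.6]), np.float64(9.5)] 24 [array([ 647.2, -205.5]), array([41. , 40.8]), np.float64(9.5)] 
long scene label z6 [615.2 -91.5] 6 [array([608.1, -93.1]), array([70.5, 42.8]), np.float64(2.5)] 24 [array([616.1, -91.6]), array([68.9, 41.8]), np.float64(2.5)] 
long wrist label z6 [617.5 -92.3] 6 [array([626.6, -90.1]), array([72.1, 44. ]), np.float64(2.9)] 24 [array([617.1, -92.6]), array([69.1, 42.1]), np.float64(2.9)] 
medium scene label z6 [633.   66.1] 6 [array([626.4,  68.1]), array([54., 55.]), np.float64(2.4)] 24 [array([633.9,  65.8]), array([52.8, 53.8]), np.float64(2.4)] 
medium wrist label z6 [635.6  66.1] 6 [array([ 771.4, -164.7]), array([1050.6,  357.9]), np.float64(87.7)] 24 [array([ 755.8, -164.1]), array([1006.4,  342.9]), np.float64(87.7)] 
large scene label z6 [610.5 222.5] 6 [array([603.3, 228.4]), array([66.7, 67.1]), np.float64(3.1)] 24 [array([611.4, 222.4]), array([65.1, 65.6]), np.float64(3.1)] 
large wrist label z6 [613.2 222.3] 6 [array([621.6, 221.6]), array([68.2, 68.8]), np.float64(3.0)] 24 [array([612.4, 222.7]), array([65.4, 65.9]), np.float64(3.0)]
```

All three views agree, and the dock pocket outlines at z=24 match the stated sizes.

| Item | x, y (mm) | Angle (deg) |
|---|---|---|
| Cartridge large | 455.6, -308.5 | 66 |
| Cartridge medium | 451, 194 | 84 |
| Cartridge small | 455, -175.6 | 106.5 |
| Cartridge long | 459, 320.5 | 38.4 |
| Dock large | 612, 222.5 | 3 |
| Dock medium | 634.3, 66 | 2.4 |
| Dock small | 647, -205 | 9.7 |
| Dock long | 616.7, -92 | 2.7 |

I'll start with the large cartridge.

```bash
python3 -m pendant '{"steps":[{"slide":[-0.42,-3.09,-2.6],"dr":[0,0,-4.4],"claw":1},{"slide":[-0.42,-3.09,-2.6],"dr":[0,0,-4.4],"claw":1},{"slide":[-0.42,-3.09,-2.6],"dr":[0,0,-4.4],"claw":1},{"slide":[-0.42,-3.09,-2.6],"dr":[0,0,-4.4],"claw":1},{"slide":[-0.42,-3.09,-2.6],"dr":[0,0,-4.4],"claw":1},{"slide":[0,0,-2.5],"dr":[0,0,0],"claw":1},{"slide":[0,0,-2.0],"dr":[0,0,0],"claw":1},{"slide":[0,0,-1.0],"dr":[0,0,0],"claw":1},{"slide":[0,0,0],"dr":[0,0,0],"claw":1},{"slide":[0,0,0],"dr":[0,0,0],"claw":1}]}' 60
python3 -c "
from h import *
snap('wrist','w3');snap('scene','s3')
a=load('w3')['pixels'];b=load('s3')['pixels']
cv2.imwrite('pics/v3.png',cv2.resize(np.vstack([a,b]),(400,600)))"
```

```text
time_s: 3.25
tcp_pos: [456.4, -306.9, 128.5]
orientation: [-0.653, -3.073, -0.0]
contact_force: [-0.2, 0.2, 1.2]
opening: 85.2
grasp_force: 0.0
```

View pics/v3.png

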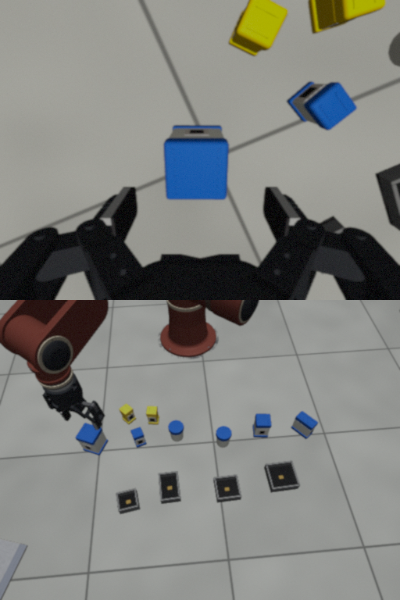

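The jaws straddle the lid, which sits square at (196,169) in the wrist view. I'll go down and grip.

```bash
python3 -m pendant '{"steps":[{"slide":[0,-0.1,-2.4],"dr":[0,0,0],"claw":1},{"slide":[0,0,-2.4],"dr":[0,0,0],"claw":1},{"slide":[0,0,-2.4],"dr":[0,0,0],"claw":1},{"slide":[0,0,0],"dr":[0,0,0],"claw":1},{"slide":[0,0,0],"dr":[0,0,0],"claw":0},{"slide":[0,0,0],"dr":[0,0,0],"claw":0},{"slide":[0,0,0],"dr":[0,0,0],"claw":0},{"slide":[0,0,0],"dr":[0,0,0],"claw":0},{"slide":[0,0,0],"dr":[0,0,0],"claw":0},{"slide":[0,0,0],"dr":[0,0,0],"claw":0}]}' 60
```

```text
time_s: 4.18
tcp_pos: [457.4, -310.9, 59.3]
orientation: [0.656, 3.068, -0.004]
contact_force: [0.5, 0.4, 6.2]
opening: 55.3
grasp_force: 64.7
```

```bash
python3 -m pendant '{"steps":[{"slide":[0,0,1.5],"dr":[0,0,0],"claw":0},{"slide":[0,0,3],"dr":[0,0,0],"claw":0},{"slide":[0,0,3],"dr":[0,0,0],"claw":0},{"slide":[0.5,1.7,2.5],"dr":[0,0,1.5],"claw":0},{"slide":[1,3.4,0],"dr":[0,0,1.7],"claw":0},{"slide":[1,3.4,0],"dr":[0,0,1.7],"claw":0},{"slide":[1,3.4,0],"dr":[0,0,1.7],"claw":0},{"slide":[1,3.4,0],"dr":[0,0,1.7],"claw":0},{"slide":[1,3.4,0],"dr":[0,0,1.7],"claw":0},{"slide":[1,3.4,0],"dr":[0,0,1.7],"claw":0},{"slide":[1,3.4,0],"dr":[0,0,1.7],"claw":0},{"slide":[1,3.4,0],"dr":[0,0,1.7],"claw":0},{"slide":[1,3.4,0],"dr":[0,0,1.7],"claw":0},{"slide":[1,3.4,0],"dr":[0,0,1.7],"claw":0},{"slide":[1,3.4,0],"dr":[0,0,1.7],"claw":0},{"slide":[1,3.4,0],"dr":[0,0,1.7],"claw":0},{"slide":[1,3.4,0],"dr":[0,0,1.7],"claw":0},{"slide":[1,3.4,0],"dr":[0,0,1.7],"claw":0},{"slide":[1,3.4,0],"dr":[0,0,1.7],"claw":0},{"slide":[0,0,0],"dr":[0,0,0],"claw":0}]}'
python3 -m pendant '{"steps":[{"slide":[0,0,0],"dr":[0,0,0],"claw":0},{"slide":[0,0,0],"dr":[0,0,0],"claw":0}]}'
python3 -c "
from h import *
snap('scene','s4');snap('side','d4');w=snap('wrist','w4')
a=load('s4')['pixels'][120:270,250:450];b=load('d4')['pixels'][180:330,80:280]
cv2.imwrite('pics/v4.png',np.hstack([cv2.resize(np.vstack([a,b]),(400,600),interpolation=2),cv2.resize(w['pixels'],(400,600))]))"
```

```text
time_s: 5.85
tcp_pos: [611.2, 223.0, 156.6]
orientation: [-0.087, 3.139, 0.005]
contact_force: [-1.0, -0.9, -0.9]
opening: 55.3
grasp_force: 64.8
time_s: 6.02
tcp_pos: [610.3, 217.4, 156.0]
orientation: [0.079, -3.14, 0.001]
contact_force: [1.1, -1.4, -1.8]
opening: 55.2
grasp_force: 64.8
```

View pics/v4.png

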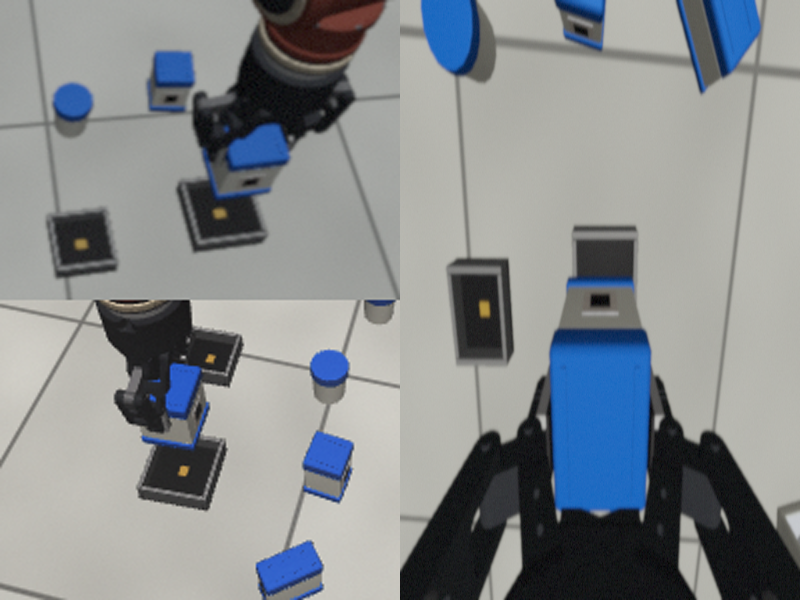

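The large cartridge hangs upright in the jaws over its dock: lid at about (600,420) in the wrist half, dock behind it at (605,260). Next I'll measure how far it is off centre.

```bash
cat > held.py <<'E'
import sys
from h import *
# lid centre and edge angle of the held cartridge from the wrist picture at plane z
def held(tag,z):
    s=load(tag); h=cv2.cvtColor(s['pixels'],cv2.COLOR_BGR2HSV); m=cv2.inRange(h,(105,150,100),(130,255,255))
    k,l,st,ce=cv2.connectedComponentsWithStats(m); i=1+np.argmax(st[1:,4]*(ce[1:,1]>200))
    c=cv2.findContours((l==i).astype(np.uint8),0,cv2.CHAIN_APPROX_NONE)[0][0][:,0,:]
    r=cv2.minAreaRect(onplane(s,c,z)[:,:2].astype(np.float32)); print(z,[np.round(x,1) for x in r])
if __name__=='__main__':
    for z in sys.argv[2:]: held(sys.argv[1],float(z))
    s=sense(); R=cv2.Rodrigues(s['orientation'])[0]; print('tcp',s['tcp_pos'].round(1),'jaw deg',np.degrees(np.arctan2(R[1,1],R[0,1])).round(1),'tool z',R[:,2].round(3))
E
python3 held.py w4 170 174 178
```

```text
170.0 [array([609.1, 216.7]), array([56.7, 55.2]), np.float64(2.8)]
174.0 [array([606.3, 216.6]), array([54.6, 53.2]), np.float64(2.8)]
178.0 [array([603.6, 216.4]), array([52.5, 51.1]), np.float64(2.8)]
tcp [610.4 216.4 156.2] jaw deg 92.8 tool z [-0. -0. -1.]
```

```bash
python3 -m pendant '{"steps":[{"slide":[0.5,0.57,-1.5],"dr":[0,0,0],"claw":0},{"slide":[0,0,-2.0],"dr":[0,0,0],"claw":0},{"slide":[0,0,-2.0],"dr":[0,0,0],"claw":0},{"slide":[0,0,-1],"dr":[0,0,0],"claw":0},{"slide":[0,0,0],"dr":[0,0,0],"claw":0},{"slide":[0,0,0],"dr":[0,0,0],"claw":0}]}'
python3 -c "
from h import *
a=snap('scene','s5')['pixels'][120:270,250:450];b=snap('side','d5')['pixels'][180:330,80:280];snap('wrist','w5')
cv2.imwrite('pics/v5.png',cv2.resize(np.hstack([a,b]),(800,300),interpolation=2))"
python3 held.py w5 106 109
```

```text
time_s: 6.67
tcp_pos: [615.3, 222.5, 91.0]
orientation: [0.077, -3.139, 0.0]
contact_force: [0.2, 0.4, -1.0]
opening: 55.4
grasp_force: 64.8
106.0 [array([616.3, 223.4]), array([56.9, 55.8]), np.float64(2.8)]
109.0 [array([614.2, 223.3]), array([55.3, 54.3]), np.float64(2.8)]
tcp [616.9 223.3  93.3] jaw deg 92.8 tool z [ 0.003  0.001 -1.   ]
```

View pics/v5.png

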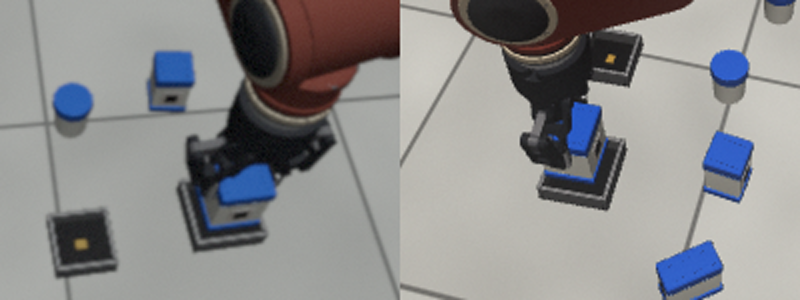

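Centred to about 1 mm, seen in both views inside the dock outline. I'll lower it gently.

```bash
python3 -m pendant '{"steps":[{"slide":[0,0,-0.8],"dr":[0,0,0],"claw":0},{"slide":[0,0,-0.8],"dr":[0,0,0],"claw":0},{"slide":[0,0,-0.6],"dr":[0,0,0],"claw":0},{"slide":[0,0,-0.3],"dr":[0,0,0],"claw":0},{"slide":[0,0,-0.2],"dr":[0,0,0],"claw":0},{"slide":[0,0,0],"dr":[0,0,0],"claw":0},{"slide":[0,0,0],"dr":[0,0,0],"claw":0}]}'
python3 -c "
from h import *
a=snap('scene','s6')['pixels'][120:270,250:450]
print(sense()['contact_force'],sense()['tcp_pos'])"
```

```text
time_s: 7.4
tcp_pos: [615.8, 223.3, 65.4]
orientation: [0.079, -3.14, 0.0]
contact_force: [-3.5, -1.5, 5.6]
opening: 55.6
grasp_force: 65.4
[-2.74387382 -2.33887218  5.32142554] [615.76532294 223.30667254  65.40805432]
```

The load has transferred (5.6 N up, z as expected for the floor). I'll release, rise and go to the medium cartridge.

```bash
python3 -m pendant '{"steps":[{"slide":[0,0,0],"dr":[0,0,0],"claw":0.85},{"slide":[0,0,0],"dr":[0,0,0],"claw":0.85},{"slide":[0,0,0],"dr":[0,0,0],"claw":0.85},{"slide":[0,0,0],"dr":[0,0,0],"claw":1},{"slide":[0,0,1],"dr":[0,0,0],"claw":1},{"slide":[0,0,3],"dr":[0,0,0],"claw":1},{"slide":[0,0,3],"dr":[0,0,0],"claw":1},{"slide":[-1,0,2],"dr":[0,0,0],"claw":1},{"slide":[-3.3,-0.6,0],"dr":[0,0,-2],"claw":1},{"slide":[-3.3,-0.6,0],"dr":[0,0,-2],"claw":1},{"slide":[-3.3,-0.6,0],"dr":[0,0,-2],"claw":1},{"slide":[-3.3,-0.6,0],"dr":[0,0,-2],"claw":1},{"slide":[-2.2,-0.5,-1],"dr":[0,0,-0.5],"claw":1},{"slide":[0,0,-1],"dr":[0,0,0],"claw":1},{"slide":[0,0,0],"dr":[0,0,0],"claw":1},{"slide":[0,0,0],"dr":[0,0,0],"claw":1},{"slide":[0,0,0],"dr":[0,0,0],"claw":1}]}'
cat > lid.py <<'E'
import sys
from h import *
# resting lid nearest the guess, in a wrist picture: lid.py tag x y z
s=load(sys.argv[1]);x,y,z=map(float,sys.argv[2:5])
h=cv2.cvtColor(s['pixels'],cv2.COLOR_BGR2HSV); m=cv2.inRange(h,(105,150,100),(130,255,255)); u=proj(s,[x,y,z])[0]
k,l,st,ce=cv2.connectedComponentsWithStats(m); i=min([i for i in range(1,k) if st[i,4]>150],key=lambda i:np.hypot(*(ce[i]-u)))
c=cv2.findContours((l==i).astype(np.uint8),0,cv2.CHAIN_APPROX_NONE)[0][0][:,0,:]
print([np.round(v,1) for v in cv2.minAreaRect(onplane(s,c,z)[:,:2].astype(np.float32))])
q=sense(); R=cv2.Rodrigues(q['orientation'])[0]; print('tcp',q['tcp_pos'].round(1),'jaw',np.degrees(np.arctan2(R[1,1],R[0,1])).round(1))
E
python3 -c "
from h import *
snap('wrist','w7');snap('side','d7')"
python3 lid.py w7 451 194 66
```

```text
time_s: 8.87
tcp_pos: [453.1, 194.5, 135.3]
orientation: [0.155, 3.136, 0.001]
contact_force: [0.5, 0.2, -0.3]
opening: 85.4
grasp_force: 0.0
[array([450.5, 193.3]), array([41.9, 42.2]), np.float64(84.4)]
tcp [453.1 194.5 135.3] jaw 84.4
```

```bash
python3 -m pendant '{"steps":[{"slide":[-0.25,-0.1,-2.5],"dr":[0,0,0],"claw":1},{"slide":[0,0,-3],"dr":[0,0,0],"claw":1},{"slide":[0,0,-2.7],"dr":[0,0,0],"claw":1},{"slide":[0,0,0],"dr":[0,0,0],"claw":1},{"slide":[0,0,0],"dr":[0,0,0],"claw":1},{"slide":[0,0,0],"dr":[0,0,0],"claw":0},{"slide":[0,0,0],"dr":[0,0,0],"claw":0},{"slide":[0,0,0],"dr":[0,0,0],"claw":0},{"slide":[0,0,0],"dr":[0,0,0],"claw":0},{"slide":[0,0,0],"dr":[0,0,0],"claw":0},{"slide":[0,0,0],"dr":[0,0,0],"claw":0},{"slide":[0,0,0],"dr":[0,0,0],"claw":0}]}' 60
```

```text
time_s: 9.97
tcp_pos: [450.9, 193.7, 54.4]
orientation: [0.154, 3.134, 0.002]
contact_force: [-1.1, 0.4, 7.0]
opening: 43.3
grasp_force: 62.3
```

```bash
python3 -m pendant '{"steps":[{"slide":[0,0,1.5],"dr":[0,0,0],"claw":0},{"slide":[0,0,3],"dr":[0,0,0],"claw":0},{"slide":[0,0,3],"dr":[0,0,0],"claw":0},{"slide":[0,0,1.5],"dr":[0,0,0],"claw":0},{"slide":[1.3,-0.8,0],"dr":[0,0,1],"claw":0},{"slide":[2.4,-1.7,0],"dr":[0,0,1],"claw":0},{"slide":[2.4,-1.7,0],"dr":[0,0,1],"claw":0},{"slide":[2.4,-1.7,0],"dr":[0,0,1],"claw":0},{"slide":[2.4,-1.7,0],"dr":[0,0,1],"claw":0},{"slide":[2.4,-1.7,0],"dr":[0,0,1],"claw":0},{"slide":[2.4,-1.7,0],"dr":[0,0,1],"claw":0},{"slide":[2.4,-1.7,0],"dr":[0,0,1],"claw":0},{"slide":[0.2,-0.1,-1.5],"dr":[0,0,0],"claw":0},{"slide":[0,0,-2],"dr":[0,0,0],"claw":0},{"slide":[0,0,-1.5],"dr":[0,0,0],"claw":0},{"slide":[0,0,0],"dr":[0,0,0],"claw":0},{"slide":[0,0,0],"dr":[0,0,0],"claw":0},{"slide":[0,0,0],"dr":[0,0,0],"claw":0}]}'
python3 -c "
from h import *
snap('wrist','w8');snap('scene','s8');snap('side','d8')"
python3 held.py w8 103 106 109
```

```text
time_s: 11.47
tcp_pos: [632.1, 65.6, 92.8]
orientation: [-0.066, 3.14, -0.0]
contact_force: [0.3, -0.2, -1.3]
opening: 43.3
grasp_force: 61.5
103.0 [array([632.4,  66. ]), array([43.7, 43.6]), np.float64(2.4)]
106.0 [array([630.4,  65.9]), array([42.5, 42.5]), np.float64(2.4)]
109.0 [array([628.4,  65.8]), array([41.3, 41.3]), np.float64(2.4)]
tcp [633.   65.5  94. ] jaw deg 92.4 tool z [ 0.003 -0.    -1.   ]
```

```bash
python3 -m pendant '{"steps":[{"slide":[0.25,0,0],"dr":[0,0,0],"claw":0},{"slide":[0,0,-0.8],"dr":[0,0,0],"claw":0},{"slide":[0,0,-1],"dr":[0,0,0],"claw":0},{"slide":[0,0,-0.8],"dr":[0,0,0],"claw":0},{"slide":[0,0,-0.4],"dr":[0,0,0],"claw":0},{"slide":[0,0,-0.3],"dr":[0,0,0],"claw":0},{"slide":[0,0,0],"dr":[0,0,0],"claw":0},{"slide":[0,0,0],"dr":[0,0,0],"claw":0},{"slide":[0,0,0],"dr":[0,0,0],"claw":0}]}'
python3 -c "
from h import *
a=snap('scene','s9')['pixels'][150:300,230:430];b=snap('side','d9')['pixels'][160:310,110:310]
cv2.imwrite('pics/v9.png',cv2.resize(np.hstack([a,b]),(800,300),interpolation=2))"
```

```text
time_s: 12.37
tcp_pos: [634.4, 65.3, 60.6]
orientation: [0.065, -3.139, 0.0]
contact_force: [-6.3, -0.5, 10.5]
opening: 43.1
grasp_force: 62.8
```

View pics/v9.png

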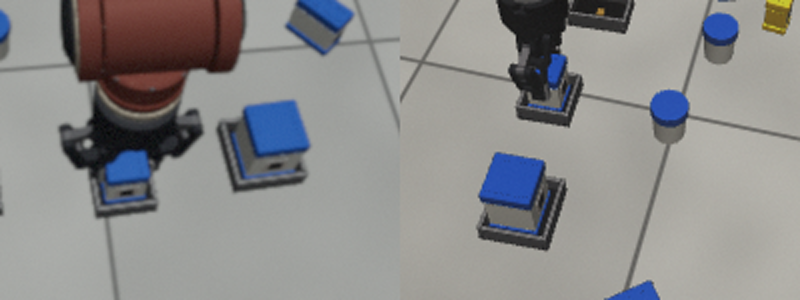

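The large cartridge sits in its dock, and the medium one is down in its pocket (10 N up, clear of the walls). I'll release it and go to the small one.

```bash
python3 -m pendant '{"steps":[{"slide":[0,0,0],"dr":[0,0,0],"claw":0.8},{"slide":[0,0,0],"dr":[0,0,0],"claw":0.8},{"slide":[0,0,0],"dr":[0,0,0],"claw":0.8},{"slide":[0,0,0],"dr":[0,0,0],"claw":0.8},{"slide":[0,0,1],"dr":[0,0,0],"claw":0.8},{"slide":[0,0,3],"dr":[0,0,0],"claw":0.8},{"slide":[0,0,3],"dr":[0,0,0],"claw":0.8},{"slide":[0,0,2],"dr":[0,0,0],"claw":0.8},{"slide":[-2,-2.68,0],"dr":[0,0,1.56],"claw":0.8},{"slide":[-2,-2.68,0],"dr":[0,0,1.56],"claw":0.8},{"slide":[-2,-2.68,0],"dr":[0,0,1.56],"claw":0.8},{"slide":[-2,-2.68,0],"dr":[0,0,1.56],"claw":0.8},{"slide":[-2,-2.68,0],"dr":[0,0,1.56],"claw":0.8},{"slide":[-2,-2.68,0],"dr":[0,0,1.56],"claw":0.8},{"slide":[-2,-2.68,0],"dr":[0,0,1.56],"claw":0.8},{"slide":[-2,-2.68,0],"dr":[0,0,1.56],"claw":0.8},{"slide":[-2,-2.68,-1.5],"dr":[0,0,1.56],"claw":0.8},{"slide":[0,0,-1.5],"dr":[0,0,0],"claw":0.8},{"slide":[0,0,0],"dr":[0,0,0],"claw":0.8},{"slide":[0,0,0],"dr":[0,0,0],"claw":0.8}]}'
python3 -m pendant '{"steps":[{"slide":[0,0,0],"dr":[0,0,0],"claw":0.8}]}'
python3 -c "
from h import *
snap('wrist','w10')"
python3 lid.py w10 455 -175.5 56
```

```text
time_s: 14.13
tcp_pos: [454.2, -175.9, 119.1]
orientation: [0.447, -3.109, -0.002]
contact_force: [0.4, -0.0, -0.2]
opening: 68.6
grasp_force: 0.0
time_s: 14.22
tcp_pos: [455.5, -175.8, 120.4]
orientation: [-0.449, 3.108, -0.001]
contact_force: [0.3, 1.0, -0.0]
opening: 68.4
grasp_force: 0.0
[array([ 455.2, -177.1]), array([30.6, 29.9]), np.float64(19.0)]
tcp [ 455.7 -175.7  120.6] jaw 106.5
```

```bash
python3 -m pendant '{"steps":[{"slide":[0,-0.1,-2],"dr":[0,0,1],"claw":0.8},{"slide":[0,0,-3],"dr":[0,0,0],"claw":0.8},{"slide":[0,0,-2],"dr":[0,0,0],"claw":0.8},{"slide":[0,0,0],"dr":[0,0,0],"claw":0.8},{"slide":[0,0,0],"dr":[0,0,0],"claw":0.8},{"slide":[0,0,0],"dr":[0,0,0],"claw":0},{"slide":[0,0,0],"dr":[0,0,0],"claw":0},{"slide":[0,0,0],"dr":[0,0,0],"claw":0},{"slide":[0,0,0],"dr":[0,0,0],"claw":0},{"slide":[0,0,0],"dr":[0,0,0],"claw":0},{"slide":[0,0,0],"dr":[0,0,0],"claw":0},{"slide":[0,0,0],"dr":[0,0,0],"claw":0}]}' 50
```

```text
time_s: 15.27
tcp_pos: [456.3, -177.7, 51.4]
orientation: [-0.475, 3.102, -0.003]
contact_force: [0.5, -0.0, 6.7]
opening: 31.0
grasp_force: 51.1
```

```bash
python3 -m pendant '{"steps":[{"slide":[0,0,1.5],"dr":[0,0,0],"claw":0},{"slide":[0,0,3],"dr":[0,0,0],"claw":0},{"slide":[0,0,2.5],"dr":[0,0,0],"claw":0},{"slide":[1.4,-0.2,1],"dr":[0,0,-0.8],"claw":0},{"slide":[2.7,-0.4,0],"dr":[0,0,-1],"claw":0},{"slide":[2.7,-0.4,0],"dr":[0,0,-1],"claw":0},{"slide":[2.7,-0.4,0],"dr":[0,0,-1],"claw":0},{"slide":[2.7,-0.4,0],"dr":[0,0,-1],"claw":0},{"slide":[2.7,-0.4,0],"dr":[0,0,-1],"claw":0},{"slide":[2.7,-0.4,0],"dr":[0,0,-1],"claw":0},{"slide":[1.5,-0.15,0],"dr":[0,0,-1],"claw":0},{"slide":[0,0,-2],"dr":[0,0,0],"claw":0},{"slide":[0,0,-2],"dr":[0,0,0],"claw":0},{"slide":[0,0,0],"dr":[0,0,0],"claw":0},{"slide":[0,0,0],"dr":[0,0,0],"claw":0},{"slide":[0,0,0],"dr":[0,0,0],"claw":0}]}'
python3 -c "
from h import *
snap('wrist','w11');snap('scene','s11');snap('side','d11')"
python3 held.py w11 93 96 99
```

```text
time_s: 16.6
tcp_pos: [645.8, -204.6, 90.0]
orientation: [-0.263, 3.13, -0.0]
contact_force: [0.7, 0.0, 0.1]
opening: 31.2
grasp_force: 50.2
93.0 [array([ 645.4, -204.4]), array([32.2, 31.4]), np.float64(9.6)]
96.0 [array([ 643.5, -204.7]), array([31.3, 30.6]), np.float64(9.6)]
99.0 [array([ 641.7, -205. ]), array([30.5, 29.8]), np.float64(9.6)]
tcp [ 646.5 -204.9   91.3] jaw deg 99.6 tool z [ 0.003 -0.001 -1.   ]
```

```bash
python3 -m pendant '{"steps":[{"slide":[0.25,0,0],"dr":[0,0,0],"claw":0},{"slide":[0,0,-0.8],"dr":[0,0,0],"claw":0},{"slide":[0,0,-1],"dr":[0,0,0],"claw":0},{"slide":[0,0,-0.8],"dr":[0,0,0],"claw":0},{"slide":[0,0,-0.5],"dr":[0,0,0],"claw":0},{"slide":[0,0,-0.3],"dr":[0,0,0],"claw":0},{"slide":[0,0,0],"dr":[0,0,0],"claw":0},{"slide":[0,0,0],"dr":[0,0,0],"claw":0},{"slide":[0,0,0],"dr":[0,0,0],"claw":0}]}'
python3 -c "
from h import *
a=snap('scene','s12')['pixels'][180:330,110:310];b=snap('side','d12')['pixels'][90:240,140:340]
cv2.imwrite('pics/v12.png',cv2.resize(np.hstack([a,b]),(800,300),interpolation=2))"
```

```text
time_s: 17.5
tcp_pos: [648.0, -204.2, 57.4]
orientation: [0.263, -3.129, -0.002]
contact_force: [-7.6, 3.3, 14.2]
opening: 31.3
grasp_force: 52.2
```

View pics/v12.png

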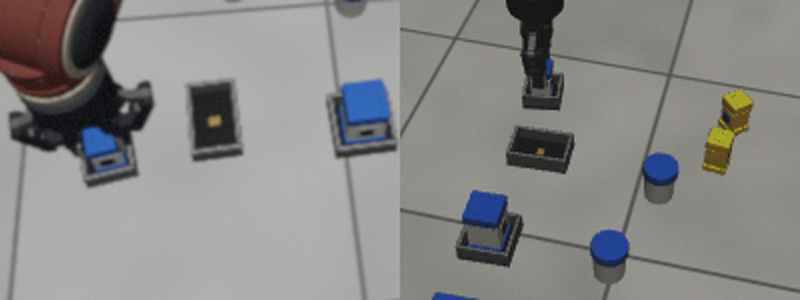

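The small one is on its floor. I'll release it and travel to the long one.

```bash
python3 -m pendant '{"steps":[{"slide":[0,0,0],"dr":[0,0,0],"claw":0.7},{"slide":[0,0,0],"dr":[0,0,0],"claw":0.7},{"slide":[0,0,0],"dr":[0,0,0],"claw":0.7},{"slide":[0,0,0],"dr":[0,0,0],"claw":0.7},{"slide":[0,0,1],"dr":[0,0,0],"claw":0.7},{"slide":[0,0,3],"dr":[0,0,0],"claw":0.7},{"slide":[0,0,3],"dr":[0,0,0],"claw":0.7},{"slide":[0,0,2.5],"dr":[0,0,0],"claw":0.7}]}'
python3 -m pendant '{"steps":[{"slide":[-1.19,3.28,0],"dr":[0,0,1.8],"claw":0.8},{"slide":[-1.19,3.28,0],"dr":[0,0,1.8],"claw":0.8},{"slide":[-1.19,3.28,0],"dr":[0,0,1.8],"claw":0.8},{"slide":[-1.19,3.28,0],"dr":[0,0,1.8],"claw":0.8},{"slide":[-1.19,3.28,0],"dr":[0,0,1.8],"claw":0.8},{"slide":[-1.19,3.28,0],"dr":[0,0,1.8],"claw":0.8},{"slide":[-1.19,3.28,0],"dr":[0,0,1.8],"claw":0.8},{"slide":[-1.19,3.28,0],"dr":[0,0,1.8],"claw":0.8},{"slide":[-1.19,3.28,0],"dr":[0,0,1.8],"claw":0.8},{"slide":[-1.19,3.28,0],"dr":[0,0,1.8],"claw":0.8},{"slide":[-1.19,3.28,0],"dr":[0,0,1.8],"claw":0.8},{"slide":[-1.19,3.28,0],"dr":[0,0,1.8],"claw":0.8},{"slide":[-1.19,3.28,0],"dr":[0,0,1.8],"claw":0.8},{"slide":[-1.19,3.28,0],"dr":[0,0,1.8],"claw":0.8},{"slide":[-1.19,3.28,0],"dr":[0,0,1.8],"claw":0.8},{"slide":[-1.19,3.28,-1],"dr":[0,0,1.8],"claw":0.8},{"slide":[0,0,-1],"dr":[0,0,0],"claw":0.8},{"slide":[0,0,0],"dr":[0,0,0],"claw":0.8},{"slide":[0,0,0],"dr":[0,0,0],"claw":0.8},{"slide":[0,0,0],"dr":[0,0,0],"claw":0.8}]}'
python3 -c "
from h import *
snap('wrist','w13')"
python3 lid.py w13 459 320.5 62
```

```text
time_s: 18.27
tcp_pos: [648.5, -204.6, 152.5]
orientation: [-0.263, 3.13, -0.001]
contact_force: [0.0, -0.9, 0.2]
opening: 60.1
grasp_force: 0.0
time_s: 19.93
tcp_pos: [458.4, 319.6, 130.8]
orientation: [-1.031, 2.967, -0.0]
contact_force: [0.3, -1.1, 0.3]
opening: 68.4
grasp_force: 0.0
[array([458.9, 320.6]), array([58.4, 29.9]), np.float64(38.8)]
tcp [458.6 319.5 131. ] jaw 128.3
```

```bash
python3 -m pendant '{"steps":[{"slide":[0.03,0.1,-2],"dr":[0,0,0.3],"claw":0.8},{"slide":[0,0,-3.5],"dr":[0,0,0],"claw":0.8},{"slide":[0,0,-2.5],"dr":[0,0,0],"claw":0.8},{"slide":[0,0,0],"dr":[0,0,0],"claw":0.8},{"slide":[0,0,0],"dr":[0,0,0],"claw":0.8},{"slide":[0,0,0],"dr":[0,0,0],"claw":0},{"slide":[0,0,0],"dr":[0,0,0],"claw":0},{"slide":[0,0,0],"dr":[0,0,0],"claw":0},{"slide":[0,0,0],"dr":[0,0,0],"claw":0},{"slide":[0,0,0],"dr":[0,0,0],"claw":0},{"slide":[0,0,0],"dr":[0,0,0],"claw":0},{"slide":[0,0,0],"dr":[0,0,0],"claw":0}]}' 60
```

```text
time_s: 20.98
tcp_pos: [459.9, 322.1, 52.9]
orientation: [-1.04, 2.96, 0.0]
contact_force: [-0.9, -1.7, 6.3]
opening: 31.0
grasp_force: 60.7
```

```bash
python3 -m pendant '{"steps":[{"slide":[0,0,1.5],"dr":[0,0,0],"claw":0},{"slide":[0,0,3],"dr":[0,0,0],"claw":0},{"slide":[0,0,3],"dr":[0,0,0],"claw":0},{"slide":[0,0,2.5],"dr":[0,0,0],"claw":0},{"slide":[1.2,-3.17,0],"dr":[0,0,-2.76],"claw":0},{"slide":[1.2,-3.17,0],"dr":[0,0,-2.76],"claw":0},{"slide":[1.2,-3.17,0],"dr":[0,0,-2.76],"claw":0},{"slide":[1.2,-3.17,0],"dr":[0,0,-2.76],"claw":0},{"slide":[1.2,-3.17,0],"dr":[0,0,-2.76],"claw":0},{"slide":[1.2,-3.17,0],"dr":[0,0,-2.76],"claw":0},{"slide":[1.2,-3.17,0],"dr":[0,0,-2.76],"claw":0},{"slide":[1.2,-3.17,0],"dr":[0,0,-2.76],"claw":0},{"slide":[1.2,-3.17,0],"dr":[0,0,-2.76],"claw":0},{"slide":[1.2,-3.17,0],"dr":[0,0,-2.76],"claw":0},{"slide":[1.2,-3.17,0],"dr":[0,0,-2.76],"claw":0},{"slide":[1.2,-3.17,0],"dr":[0,0,-2.76],"claw":0},{"slide":[1.2,-3.17,0],"dr":[0,0,-2.76],"claw":0},{"slide":[0,0,0],"dr":[0,0,0],"claw":0},{"slide":[0,0,-2.5],"dr":[0,0,0],"claw":0},{"slide":[0,0,-2.5],"dr":[0,0,0],"claw":0}]}'
python3 -m pendant '{"steps":[{"slide":[0,0,-1],"dr":[0,0,0],"claw":0},{"slide":[0,0,0],"dr":[0,0,0],"claw":0},{"slide":[0,0,0],"dr":[0,0,0],"claw":0},{"slide":[0,0,0],"dr":[0,0,0],"claw":0}]}'
python3 -c "
from h import *
snap('wrist','w14')"
python3 held.py w14 99 102 105
```

```text
time_s: 22.65
tcp_pos: [615.7, -91.7, 102.1]
orientation: [-0.076, 3.136, -0.002]
contact_force: [0.5, 1.3, -1.9]
opening: 31.1
grasp_force: 60.2
time_s: 22.98
tcp_pos: [615.0, -90.6, 91.9]
orientation: [-0.078, 3.138, -0.001]
contact_force: [0.2, -0.5, -0.7]
opening: 31.2
grasp_force: 60.2
99.0 [array([614.3, -90.3]), array([59.9, 31.6]), np.float64(2.9)]
102.0 [array([612.3, -90.4]), array([58.3, 30.8]), np.float64(2.9)]
105.0 [array([610.3, -90.5]), array([56.7, 29.9]), np.float64(2.9)]
tcp [615.3 -90.7  92.3] jaw deg 92.9 tool z [ 0.003 -0.001 -1.   ]
```

```bash
python3 -m pendant '{"steps":[{"slide":[0.3,-0.14,0],"dr":[0,0,0],"claw":0},{"slide":[0,0,-0.8],"dr":[0,0,0],"claw":0},{"slide":[0,0,-1],"dr":[0,0,0],"claw":0},{"slide":[0,0,-0.8],"dr":[0,0,0],"claw":0},{"slide":[0,0,-0.4],"dr":[0,0,0],"claw":0},{"slide":[0,0,-0.3],"dr":[0,0,0],"claw":0},{"slide":[0,0,0],"dr":[0,0,0],"claw":0},{"slide":[0,0,0],"dr":[0,0,0],"claw":0},{"slide":[0,0,0],"dr":[0,0,0],"claw":0}]}'
python3 -c "
from h import *
a=snap('scene','s15')['pixels'][180:330,110:310];b=snap('side','d15')['pixels'][90:240,140:340]
cv2.imwrite('pics/v15.png',cv2.resize(np.hstack([a,b]),(800,300),interpolation=2))"
```

```text
time_s: 23.78
tcp_pos: [617.2, -92.2, 59.0]
orientation: [0.078, -3.14, -0.0]
contact_force: [-6.5, 1.6, 11.3]
opening: 30.8
grasp_force: 61.8
```

View pics/v15.png

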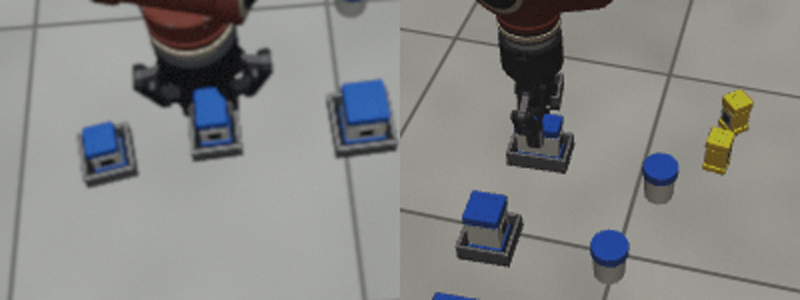

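The long one is on its floor inside the pocket. I'll release it, rise and back off, then check all four.

```bash
python3 -m pendant '{"steps":[{"slide":[0,0,0],"dr":[0,0,0],"claw":0.7},{"slide":[0,0,0],"dr":[0,0,0],"claw":0.7},{"slide":[0,0,0],"dr":[0,0,0],"claw":0.7},{"slide":[0,0,0],"dr":[0,0,0],"claw":0.7},{"slide":[0,0,1],"dr":[0,0,0],"claw":0.7},{"slide":[0,0,3],"dr":[0,0,0],"claw":0.7},{"slide":[0,0,3],"dr":[0,0,0],"claw":0.7},{"slide":[0,0,3],"dr":[0,0,0],"claw":0.7},{"slide":[-2,0,3],"dr":[0,0,0],"claw":0.7},{"slide":[-3,0,2.5],"dr":[0,0,0],"claw":0.7},{"slide":[-3,0,2.5],"dr":[0,0,0],"claw":0.7},{"slide":[-3,0,2.5],"dr":[0,0,0],"claw":0.7},{"slide":[-3,0,2],"dr":[0,0,0],"claw":0.7},{"slide":[0,0,0],"dr":[0,0,0],"claw":0.7},{"slide":[0,0,0],"dr":[0,0,0],"claw":0.7},{"slide":[0,0,0],"dr":[0,0,0],"claw":0.7}]}'
python3 - <<'E'
from h import *
a=snap('scene','s16');b=snap('side','d16')
cv2.imwrite('pics/v16.png',np.hstack([cv2.resize(a['pixels'][130:310,90:410],(400,400)),cv2.resize(b['pixels'][90:330,110:350],(400,400))]))
D=dict(small=(647,-205,62),long=(616.7,-92,68),medium=(634.3,66,72),large=(612,222.5,80),pot1=(445,-63,56),pot2=(478.5,73.6,56))
for n,p in D.items():
    o=[]
    for s,v in((a,132),(b,122)):
        h=cv2.cvtColor(s['pixels'],cv2.COLOR_BGR2HSV); k,l,st,ce=cv2.connectedComponentsWithStats(cv2.inRange(h,(105,150,v),(130,255,255)))
        u=proj(s,p)[0]; i=min([i for i in range(1,k) if st[i,4]>40],key=lambda i:np.hypot(*(ce[i]-u))); o.append(ce[i])
    print(n,p,meet(a,o[0],b,o[1])[0].round(1))
E
```

```text
time_s: 25.22
tcp_pos: [477.2, -92.1, 282.3]
orientation: [-0.077, 3.14, -0.0]
contact_force: [0.0, -0.2, -0.9]
opening: 59.7
grasp_force: 0.0
small (647, -205, 62) [ 646.8 -203.2   59.6    1.3]
long (616.7, -92, 68) [615.4 -91.7  65.2   2. ]
medium (634.3, 66, 72) [634.4  65.9  69.4   1.2]
large (612, 222.5, 80) [6.138e+02 2.239e+02 7.660e+01 4.000e-01]
pot1 (445, -63, 56) [444.2 -63.6  53.7   1.6]
pot2 (478.5, 73.6, 56) [478.3  73.6  53.7   1.2]
```

View pics/v16.png

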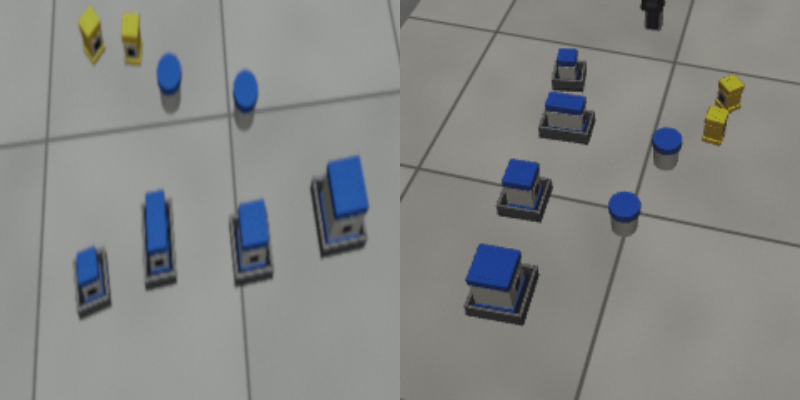

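All four stand upright in their docks. Their lids are centred to 2 mm and about 6 mm higher than on the bench, which puts them on the pocket floors. The pots and yellow boxes have not moved.

```bash
python3 -c "
from plant import hand_in
print(hand_in())"
```

```text
the job is handed in; nothing more can be done
None
```

All four cartridges stand lid up on the floors of their matching docks, the pots and yellow look-alikes were left untouched, and the job is handed in at about 25 s of the 93 s allowed.

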